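Clear the spring-jaw dish clamp and hold it open for the next plate

TASK

The small culture dish held in the spring-jaw clamp is contaminated: lift it out and drop it into the wire discard basket. Then pull the clamp's sliding jaw out by its bridge handle against the springs until its pointer stands on the long line of the scale, and finish while holding it there by the handle, without letting go, so that I can lay in the next large plate. Do not knock over or shove anything else on the bench.

Things in the scene. Friction and masses are not known exactly. Their poses are not given: they have to be found in the camera images.
- dish: The contaminated culture dish: flat, round, closed, 58 mm across, 15 mm high, 30 g. Origin at the centre of its underside. Lies flat on the clamp's rail, 36 mm above the bench, squeezed with 4 N between the V jaws, which touch it along the clamp's x. Its sides towards the clamp's +y and -y are free, with 20 mm of air below. It pulls straight up out of the jaws; the sliding jaw then springs shut.
- dish_clamp: Spring-jaw dish clamp fixed to the bench left or right of the balance, turned up to 0.3 rad. Base plate 260 (x) x 130 (y) mm, top 14 mm above the bench. Origin on the bench under the base's middle; x runs along the rail from the front bracket (-x, nearer the robot) to the fixed V jaw (+x), z up. Rail 30 mm wide, its top 36 mm high; tops of the jaws 48 mm high.
- jaw (a joint): Travel of the sliding jaw in m: 0 = shut, grows as it is pulled towards the clamp's -x. About 0.008 with the 58 mm dish in it, 0.050 with the pointer on the long line, hard stop at 0.060. The springs pull it shut with 2 N at 0, rising by 200 N per m (12 N at the line); it snaps back when let go.
- handle (a point): Middle of the sliding jaw's bridge handle: a round black bar 12 mm thick along the clamp's y, 88 mm above the bench, on two posts that leave 46 mm of free bar; 34 mm free under it (above the jaw's 48 mm top), open on both sides along x. Moves with the jaw.
- pointer (a point): Tip of the small steel pointer on the left (+y) side of the sliding jaw, 16 mm above the bench. Moves with the jaw.
- long_line (a point): The one long line of the scale strip on the left (+y) of the clamp's base, 2 mm wide (the other ticks are short, 5 mm apart), 16 mm above the bench, 50 mm towards the clamp's -x from where the pointer stands when the jaw is shut.
- basket: Stainless wire discard basket, open on top, 230 (x) x 180 (y) mm outside, 75 mm high, walls of wire 4 mm thick, floor 6 mm above the bench, 0.9 kg, standing loose on the other side of the balance. Origin at the centre of its underside, x and y along its sides. Two discarded dishes (one pair, 59 mm across, 30 mm high) lie in its +x, -y corner.
- plates_90: Bystander: stack of large culture dishes, 92 mm across, 45 mm high, behind the balance. Origin at the centre of its underside.
- brown_bottle: Bystander: brown reagent bottle with black cap, 64 mm across, 135 mm high. Origin at the centre of its underside.
- small_beaker: Bystander: small beaker, 55 mm across, 71 mm high. Origin at the centre of its underside.
Not all that is in view belongs to the job. Leave any black or orange look-alike of the dish alone.

How it is judged:
On the way, in this order (a step that is already met when the one before it is completed fails the run):
1. the contaminated dish lies in the discard basket, let go (x of dish in the frame of basket between -0.113 and 0.113 m and y of dish in the frame of basket between -0.088 and 0.088 m and z of dish in the frame of basket below 0.065 m and contact force between dish and the fingers below 0.05 N and linear speed of dish below 0.05 m/s), for 0.3 s.
2. the sliding jaw is pulled out to the long line by the gripper (value of joint jaw between 0.047 and 0.053 m and contact force between dish_clamp and the fingers above 5 N), for 0.2 s.
At the end, for the whole second after the job is handed in: The gripper still holds the bridge handle (more than 5 N of contact, grasp point within 40 mm of the handle's middle) and keeps the pointer within 3 mm of the long line (jaw travel 0.047 to 0.053 m) through the last second; the contaminated dish lies at rest inside the basket, below its rim (all of step 2 and distance between the grasp point and handle below 0.04 m and x of dish in the frame of basket between -0.113 and 0.113 m and y of dish in the frame of basket between -0.088 and 0.088 m and z of dish in the frame of basket below 0.065 m and linear speed of dish below 0.05 m/s); the arm keeps its last pose, push and grip.
It fails at once if another vessel on the bench is shoved more than 40 mm (distance of any of plates_90, brown_bottle, small_beaker from where it was at the start of the episode above 0.04 m).
It fails at once if the basket is shoved more than 50 mm or tipped (distance of basket from where it was at the start of the episode above 0.05 m or angle between basket's own z axis and vertical above 0.25 rad).
It also fails if it takes over 54 s, if anything falls off the work surface, if the arm or the gripper's body presses on something with over 40 N, if the wrist force passes 120 N, or if a joint passes its speed limit or range.

ROBOT

A 7-joint arm with a two-finger parallel gripper is mounted at the origin on a cart in front of the work surface, level with it; the furniture and walls round the work are solid. World frame = base frame: x ahead of the robot, y to its left, z up, the work surface at z = 0. Lengths are in m, angles in rad, forces in N, time in s.
With the tool pointing down it reaches from about 0.4 to 0.85 m from the base axis. Payload 10.4 kg.
Tool frame: the origin (TCP) lies between the finger pads; the fingertips stand r.nose_length ahead of it and the grasp point (between the pads) lies 6 mm ahead of it (r.nose_length is the distance from the TCP to the fingertips, in m); z points along the fingers, x is the direction in which the jaws open and shut, and the axes are right-handed (so a half turn about z gives the same grasp; the last joint's range is limited). The gripper opens to 87 mm and grips with 3 to 60 N. Pads are 19 mm wide; open, the fingers measure 117 mm over their backs; the gripper's body (75 mm by 190 mm) begins 51 mm behind the grasp point.
Start: joints at [-1.135, 0.332, -0.065, 1.46, 0.022, 1.35, -0.088], TCP at [0.277, 0.56, 0.248] pointing down, gripper open.
Joint ranges: [-2.6, 2.6], [-0.5, 2.12], [-1.47, 1.34], [0.16, 2.42], [-1.27, 4.41], [0.06, 2.06], [-2.6, 2.6]. Speed limits (rad/s): [2.22, 2.22, 2.79, 2.79, 3.14, 3.14, 3.14].

INTERFACE

Orientations are given as a unit quaternion [x, y, z, w].
In Python, from bench import r gives the robot as it stands. The module is installed in compiled form; this text tells all that it offers.
- The arm moves only by the shell command python3 -m creep 'ROWS' [OPENING] [FORCE]. ROWS is JSON, a list of rows, each an object of numbers: "x", "y", "z": the shift along the world's x, y, z in m; "spin": the turn about the world's z in degrees. In form: [{"x": .., "y": .., "z": .., "spin": ..}, ...]. A call has 1 to 12 rows; each row is the pose to reach, as a shift and turn from the pose commanded when the call began; what a row does not reach only later rows make up. A row lasts 1/8 s, in which the tool goes at most 62.5 mm and 10.7 degrees, less where a joint would pass 70% of its speed; a pose out of reach is approached as far as the arm can. A call with a gripper value outside its range is refused whole. OPENING is the finger opening in m, from 0 to 0.087, set as the call begins (- or left out, the last holds). The fingers move at their own pace and stop on an object; FORCE is the grip in N (left out, the last holds). Time passes only in rows, so rows that repeat a pose let the fingers close. It gives the time, the measured TCP pose, the force and the opening at its end, in the units of the state.
- r.read_state(): the state, without advancing time (a new reading comes with each control period).
- r.camera(name): name is "side" or "top" or "wrist"; returns a dict with "pixels" (400x640x3 uint8, blue, green, red), "z_map" (400x640 float32, m along the optical axis (not along the pixel's ray), 0 where there is no reading), "K" (3x3 intrinsics, pixels), "k1" (the pictures are not rectified: a ray, as slopes to the right and down, at radius r is drawn at 1 + k1 r^2 times it, then the intrinsics apply), "R" (3x3) and "t" (3): a world point X has camera coordinates R X + t. Camera axes: x right, y down, z forward; pixel columns grow to the right and rows downward; lengths in m; the calibration is good to about 2 mm. A picture is of the moment at which its call begins.
- r.close_job(): hands the job in, once; it reports no verdict.
The state is a dict: "time": time; "joint_positions": joint angles; "joint_vel": joint speeds; "joint_torque": joint torques, N m; "ee_pos": TCP position; "eef_rot": TCP orientation; "ft_force": force on the tool from outside, world axes, zero at the start; "torque": the same for the moment, N m; "width": finger opening in m.
Only numpy, scipy, OpenCV 4.12 (cv2) and the standard library are available. Lean on these libraries where they do the work, as an engineer would, in place of code of your own. Each camera call takes 0.05 s, during which the arm holds its last target. There are 200 camera calls.

## Working session

There is one attempt and no reset: what is moved stays moved. The work goes in short steps, Python scripts to look and compute and a shell command to move; the robot and the scene stay as the last step left them, time stands still between calls to the robot, and variables do not carry over. Pictures are saved under pics/ and viewed, about 8 in all and at most 12, crops included, and the job is handed in when it is done.

```bash
mkdir -p pics; cat > h.py <<'E'
import numpy as np, cv2
from bench import r
def cam(n):
    c=r.camera(n); c['pixels']=np.array(c['pixels']); return c
def ray(c,u,v):
    K=np.array(c['K']); R=np.array(c['R']); t=np.array(c['t'])
    d=cv2.undistortPoints(np.array([[[u,v]]],float),K,np.array([c['k1'],0,0,0.]))[0,0]
    return -R.T@t, R.T@np.array([d[0],d[1],1.])
def onz(c,u,v,z):
    o,d=ray(c,u,v); return o+d*(z-o[2])/d[2]
def proj(c,X):
    R=np.array(c['R']); p=R@np.array(X)+np.array(c['t']); s=p[:2]/p[2]
    s=s*(1+c['k1']*(s@s)); K=np.array(c['K']); return K[:2,:2]@s+K[:2,2]
E
python3 - <<'E'
from h import *
s=r.read_state(); print(s['time'],s['ee_pos'],s['eef_rot'],s['width'],r.nose_length)
for n in ('top','side'):
    c=cam(n); cv2.imwrite(f'pics/{n}0.png',c['pixels']); print(n,-np.array(c['R']).T@c['t'],np.array(c['R']).tolist())
E
```

```text
0.0 [0.2766396  0.56003883 0.24673933] [ 8.49371286e-01  5.27795296e-01 -6.11042936e-04  4.13435586e-04] 0.08707461696671037 0.025
top [ 0.24927585 -0.08819143  1.6068689 ] [[0.02826070100916192, -0.9995965124944067, -0.002853942446895158], [-0.9815877233948772, -0.027211760012162387, -0.1890636437750597], [0.18890969816008107, 0.00814446597757747, -0.9819606884264802]]
side [ 0.32317482 -0.86046041  0.7765321 ] [[0.9529541111977846, -0.3030901753943424, -0.003848055439768176], [-0.2002061600744689, -0.6198404023168949, -0.7587590982148853], [0.2275872479280791, 0.7238330064559481, -0.6513599798463722]]
```

View pics/top0.png

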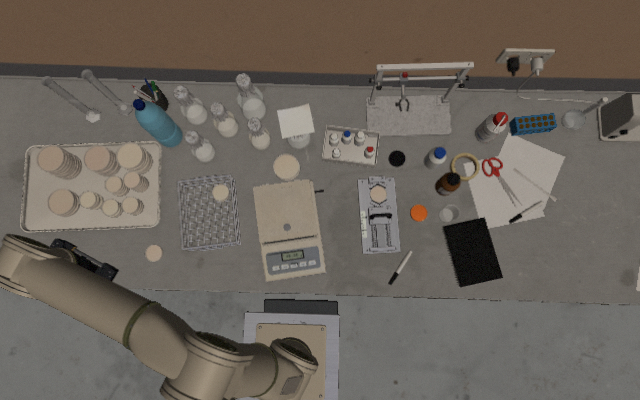

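View pics/side0.png

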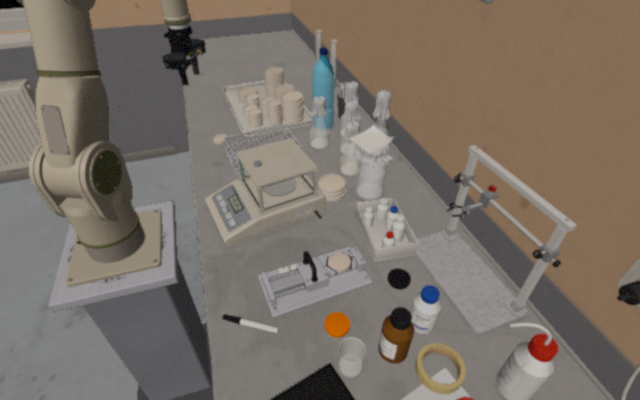

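Top view: the clamp is at (379,215), the wanted dish at (378,194) and the basket at (210,212).
Things that could be mistaken for the dish: the discarded pair in the basket (220,192), a loose dish (153,253), the plates_90 stack (287,166), a black disc (397,158), an orange disc (418,213), and the tray dishes around (60–140,150–210). I choose (378,194), the pale dish held in the clamp's jaws, and will check it in a close crop.

```bash
python3 - <<'E'
from h import *
c=cam('top'); im=c['pixels']
a=cv2.resize(im[170:262,345:415],None,fx=6,fy=6,interpolation=cv2.INTER_CUBIC)
b=cv2.resize(im[170:262,172:245],None,fx=5,fy=6*92/92,interpolation=cv2.INTER_CUBIC)
cv2.imwrite('pics/crop1.png',np.hstack([a,b]))
print(a.shape,b.shape)
# dish mask
hsv=cv2.cvtColor(im,cv2.COLOR_BGR2HSV)
print(hsv[194,378],hsv[192,220],hsv[215,370])
m=np.zeros(im.shape[:2],np.uint8); m[180:206,365:393]=255
m&=cv2.inRange(hsv,(5,40,120),(25,160,255))
mm=cv2.moments(m,True); u,v=mm['m10']/mm['m00'],mm['m01']/mm['m00']; print('dish',mm['m00'],u,v,onz(c,u,v,.051))
z=c['z_map']
H=np.zeros(z.shape)
def pt(u,v):
    o,d=ray(c,u,v); return o+d*z[v,u]
for q in [(60,160),(287,166),(285,210),(285,240),(262,200),(310,200),(220,192),(200,130),(250,110),(350,145)]: print(q,pt(*q).round(3))
E
```

```text
(552, 420, 3) (552, 365, 3)
[ 17  54 165] [ 18  49 162] [30  9 59]
dish 202.0 378.0495049504951 193.64356435643563 [ 0.55574603 -0.28043899  0.051     ]
(60, 160) [0.624 0.764 0.126]
(287, 166) [0.645 0.033 0.047]
(285, 210) [0.471 0.023 0.176]
(285, 240) [0.387 0.026 0.086]
(262, 200) [0.5   0.095 0.18 ]
(310, 200) [ 0.505 -0.053  0.175]
(220, 192) [0.55  0.26  0.031]
(200, 130) [0.779 0.352 0.007]
(250, 110) [0.823 0.162 0.103]
(350, 145) [ 0.738 -0.185  0.007]
```

View pics/crop1.png

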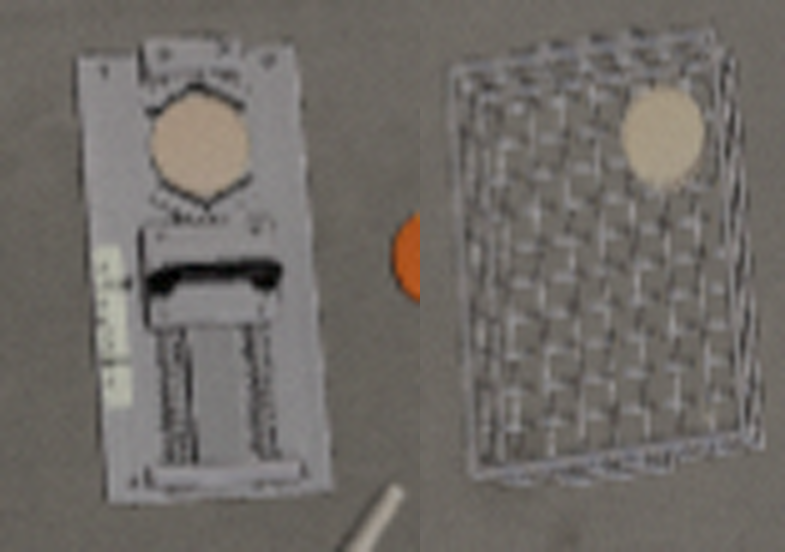

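The crop confirms it: a pale dish between the V jaws, centre at crop (200,145). The handle is at (215,272), the pointer at (128,284) and the long line at (115,362). Next I compute the poses.

```bash
python3 - <<'E'
from h import *
c=cam('top')
A=lambda u,v,z: onz(c,345+u/6-.42,170+v/6-.42,z)
B=lambda u,v,z: onz(c,172+(u-420)/5-.4,170+v/6-.42,z)
P=[A(78,58,.014),A(297,47,.014),A(330,490,.014),A(110,500,.014)]
print(np.round(P,3)); ctr=np.mean(P,0)
ax=(P[0]+P[1]-P[2]-P[3]); yaw=np.arctan2(ax[1],ax[0]); ay=P[0]+P[3]-P[1]-P[2]
print('clamp',ctr,np.degrees(yaw),np.degrees(np.arctan2(ay[1],ay[0]))-90, np.linalg.norm(ax)/2,np.linalg.norm(ay)/2)
d=A(200,146,.051); h=A(215,270,.094)
print('dish',d,'handle',h,'pointer',A(128,284,.016),'line',A(115,362,.016))
e=(d-h)[:2]; print(np.linalg.norm(e),np.degrees(np.arctan2(e[1],e[0])))
Q=[B(455,65,.075),B(715,35,.075),B(745,435,.075),B(475,473,.075)]
print(np.round(Q,3),'basket',np.mean(Q,0)); ax=Q[0]+Q[1]-Q[2]-Q[3];print(np.degrees(np.arctan2(ax[1],ax[0])),np.linalg.norm(ax)/2)
s=r.read_state(); print(s['time'],'shift',d-s['ee_pos'])
E
```

```text
[[ 0.612 -0.213  0.014]
 [ 0.622 -0.341  0.014]
 [ 0.366 -0.358  0.014]
 [ 0.357 -0.234  0.014]]
clamp [ 0.48946797 -0.28675161  0.014     ] 4.342906773553102 4.38831154044135 0.25646247562682195 0.1259921336594497
dish [ 0.55480124 -0.27998162  0.051     ] handle [ 0.47775864 -0.28308929  0.094     ] pointer [ 0.48004002 -0.24343592  0.016     ] line [ 0.43501856 -0.23641241  0.016     ]
0.07710524771324637 2.309884240142987
[[0.578 0.392 0.075]
 [0.6   0.219 0.075]
 [0.377 0.185 0.075]
 [0.351 0.359 0.075]] basket [0.47636697 0.28856369 0.075     ]
8.38202716355754 0.22714387205898043
0.2 shift [ 0.27811185 -0.84019248 -0.19607663]
```

```bash
python3 -m creep '[{"z":0.05,"y":-0.05,"spin":8},{"x":0.03,"y":-0.11,"z":0.05,"spin":16},{"x":0.05,"y":-0.17,"z":0.05,"spin":24},{"x":0.07,"y":-0.23,"z":0.05,"spin":30.6},{"x":0.09,"y":-0.29,"z":0.05,"spin":30.6},{"x":0.11,"y":-0.34,"z":0.05,"spin":30.6},{"x":0.13,"y":-0.40,"z":0.05,"spin":30.6},{"x":0.15,"y":-0.46,"z":0.05,"spin":30.6},{"x":0.17,"y":-0.52,"z":0.05,"spin":30.6},{"x":0.19,"y":-0.57,"z":0.05,"spin":30.6},{"x":0.21,"y":-0.63,"z":0.05,"spin":30.6},{"x":0.22,"y":-0.65,"z":0.05,"spin":30.6}]' 0.087 20
python3 -c "
from h import *
s=r.read_state();print(s['joint_positions'],s['ft_force'],s['eef_rot'])"
```

```text
[-1.1346203   0.33262343 -0.06470918  1.46059047  0.0215996   1.34986145
 -0.08851027] [-0.01743504 -0.85990395  0.80850552] [ 8.49364508e-01  5.27806572e-01 -3.27867228e-04  2.18186456e-04]invalid input at $[0]: expected keys x, y, z, spin
```

```bash
python3 -m creep '[{"x":0,"y":-0.05,"z":0.05,"spin":8},{"x":0.03,"y":-0.11,"z":0.05,"spin":16},{"x":0.05,"y":-0.17,"z":0.05,"spin":24},{"x":0.07,"y":-0.23,"z":0.05,"spin":30.6},{"x":0.09,"y":-0.29,"z":0.05,"spin":30.6},{"x":0.11,"y":-0.34,"z":0.05,"spin":30.6},{"x":0.13,"y":-0.40,"z":0.05,"spin":30.6},{"x":0.15,"y":-0.46,"z":0.05,"spin":30.6},{"x":0.17,"y":-0.52,"z":0.05,"spin":30.6},{"x":0.19,"y":-0.57,"z":0.05,"spin":30.6},{"x":0.21,"y":-0.63,"z":0.05,"spin":30.6},{"x":0.22,"y":-0.65,"z":0.05,"spin":30.6}]' 0.087 20
python3 -c "
from h import *
s=r.read_state();print(s['joint_positions'],s['ft_force'],s['eef_rot'])"
```

```text
time: 1.7
ee_pos: [0.4968, -0.0937, 0.2977]
eef_rot: [0.682, 0.732, -0.0, 0.0]
ft_force: [-0.8, 0.1, -0.6]
width: 0.0869
[-0.44793097  0.02476708  0.55969156  1.71868833 -0.01254379  1.40144204
  1.75487321] [-0.80618886  0.14006045 -0.61386849] [ 6.81803355e-01  7.31535352e-01 -1.69963199e-04  4.28827961e-04]
```

```bash
python3 -m creep '[{"x":0.02,"y":-0.06,"z":0,"spin":0.3},{"x":0.04,"y":-0.12,"z":0,"spin":0.3},{"x":0.058,"y":-0.175,"z":-0.02,"spin":0.3},{"x":0.058,"y":-0.186,"z":-0.07,"spin":0.3},{"x":0.058,"y":-0.186,"z":-0.11,"spin":0.3},{"x":0.058,"y":-0.186,"z":-0.11,"spin":0.3},{"x":0.058,"y":-0.186,"z":-0.11,"spin":0.3}]'
cat > look.py <<'E'
import sys
from h import *
c=cam('wrist'); im=c['pixels']; cv2.imwrite(sys.argv[1],im)
s=r.read_state(); p=np.array(s['ee_pos']); print(s['time'],p,s['ft_force'])
print('tcp px at z .051',proj(c,[p[0],p[1],.051]))
hsv=cv2.cvtColor(im,cv2.COLOR_BGR2HSV)
m=cv2.inRange(hsv,(5,35,90),(28,160,255)); m=cv2.morphologyEx(m,cv2.MORPH_OPEN,np.ones((5,5)))
for k in cv2.findContours(m,cv2.RETR_EXTERNAL,cv2.CHAIN_APPROX_NONE)[0]:
    if cv2.contourArea(k)<400: continue
    q=np.array([onz(c,*map(float,x[0]),.051) for x in k])[:,:2].astype(np.float32)
    (cc,rad)=cv2.minEnclosingCircle(q); e=cv2.boundingRect(k); print('blob',e,cc,rad)
print('cam',-np.array(c['R']).T@c['t'])
E
python3 look.py pics/w1.png
```

```text
time: 2.58
ee_pos: [0.5555, -0.2758, 0.1894]
eef_rot: [0.678, 0.735, 0.0, 0.001]
ft_force: [0.4, 0.6, 0.5]
width: 0.087
2.625 [ 0.55577344 -0.27581716  0.18983068] [0.35511359 0.4637773  0.03006904]
tcp px at z .051 [321.24024965 192.08821661]
blob (285, 163, 62, 53) (0.551993727684021, -0.28086593747138977) 0.026084620505571365
cam [ 0.47177261 -0.28245905  0.32681527]
```

View pics/w1.png

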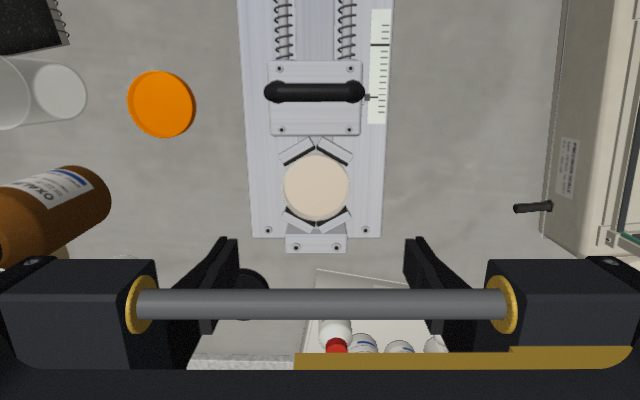

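The wrist view shows the dish centre at (316,187) against the projected TCP at (321,192), with the handle bar at (314,91). The brown bottle is on the left, so I check its clearance to the gripper body.

```bash
python3 - <<'E'
from h import *
c=cam('top'); print('cap',onz(c,453,178,.135), 'base', onz(c,447,190,0.0))
w=cam('wrist'); p=[onz(w,316.5,187,.051),onz(w,314,91,.09),onz(w,368,97,.016),onz(w,380,44.5,.016),onz(w,110,190,.1),onz(w,252,238,.014),onz(w,238,2,.014),onz(w,381,238,.014)]
print(np.round(p,4))
E
```

```text
cap [ 0.59719313 -0.5105917   0.135     ] base [ 0.58544993 -0.52736087  0.        ]
[[ 0.5522 -0.2803  0.051 ]
 [ 0.4749 -0.2874  0.09  ]
 [ 0.4771 -0.2414  0.016 ]
 [ 0.4342 -0.2366  0.016 ]
 [ 0.5519 -0.4239  0.1   ]
 [ 0.6213 -0.3403  0.014 ]
 [ 0.4116 -0.3559  0.014 ]
 [ 0.6107 -0.2115  0.014 ]]
```

```bash
python3 -m creep '[{"x":-0.004,"y":-0.0045,"z":-0.04,"spin":0},{"x":-0.004,"y":-0.0045,"z":-0.075,"spin":0},{"x":-0.004,"y":-0.0045,"z":-0.1,"spin":0},{"x":-0.004,"y":-0.0045,"z":-0.12,"spin":0},{"x":-0.004,"y":-0.0045,"z":-0.136,"spin":0},{"x":-0.004,"y":-0.0045,"z":-0.136,"spin":0},{"x":-0.004,"y":-0.0045,"z":-0.136,"spin":0}]'
```

```text
time: 3.6
ee_pos: [0.5513, -0.2805, 0.0525]
eef_rot: [0.678, 0.735, 0.0, 0.001]
ft_force: [-0.5, -0.9, 0.3]
width: 0.0872
```

```bash
python3 -m creep '[{"x":0,"y":0,"z":0,"spin":0},{"x":0,"y":0,"z":0,"spin":0},{"x":0,"y":0,"z":0,"spin":0},{"x":0,"y":0,"z":0,"spin":0},{"x":0,"y":0,"z":0,"spin":0},{"x":0,"y":0,"z":0,"spin":0}]' 0.045 20
```

```text
time: 4.35
ee_pos: [0.5509, -0.2809, 0.0518]
eef_rot: [0.678, 0.735, -0.0, 0.001]
ft_force: [0.6, -4.5, 0.5]
width: 0.0577
```

```bash
python3 -m creep '[{"x":0,"y":0,"z":0.01,"spin":0},{"x":0,"y":0,"z":0.025,"spin":0},{"x":0,"y":0,"z":0.05,"spin":0},{"x":0,"y":0,"z":0.09,"spin":0},{"x":0,"y":0,"z":0.14,"spin":0},{"x":0,"y":0,"z":0.19,"spin":0},{"x":0,"y":0,"z":0.24,"spin":0},{"x":0,"y":0,"z":0.24,"spin":0},{"x":0,"y":0,"z":0.24,"spin":0}]'; python3 look.py pics/w2.png
```

```text
time: 5.48
ee_pos: [0.5505, -0.2795, 0.2915]
eef_rot: [0.678, 0.735, 0.0, -0.0]
ft_force: [0.6, -0.6, -0.7]
width: 0.0576
5.525 [ 0.5503546  -0.27941731  0.29069753] [ 0.35785312  0.86377462 -0.53043985]
tcp px at z .051 [321.11356372 165.707442  ]
blob (541, 240, 55, 41) (0.6387413144111633, 0.03440921753644943) 0.034034211188554764
blob (266, 239, 111, 50) (0.6882235407829285, -0.26814714074134827) 0.06912495195865631
blob (39, 216, 76, 48) (0.6526520848274231, -0.565960168838501) 0.045675765722990036
cam [ 0.46706578 -0.28645454  0.42903495]
```

View pics/w2.png

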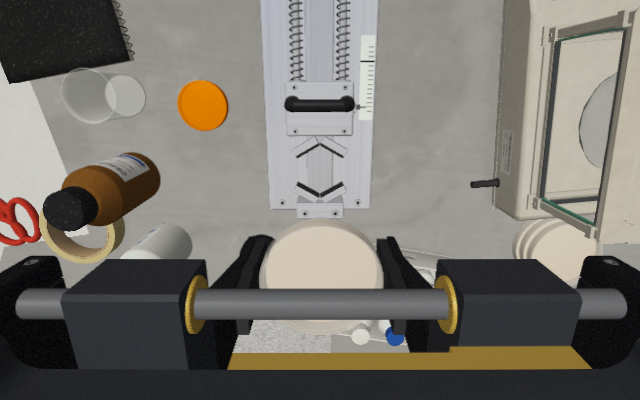

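The dish is held and the jaw has shut, with the pointer at (358,107) and the long line at (366,62). Next I carry the dish over the balance to the free -x half of the basket.

```bash
python3 -m creep '[{"x":-0.005,"y":0.03,"z":0.01,"spin":0},{"x":-0.015,"y":0.08,"z":0.01,"spin":0},{"x":-0.025,"y":0.135,"z":0.01,"spin":0},{"x":-0.035,"y":0.19,"z":0.01,"spin":1},{"x":-0.045,"y":0.245,"z":0.01,"spin":2},{"x":-0.055,"y":0.3,"z":0.01,"spin":3},{"x":-0.065,"y":0.355,"z":0.01,"spin":4},{"x":-0.08,"y":0.41,"z":0.01,"spin":4},{"x":-0.095,"y":0.465,"z":0.01,"spin":4},{"x":-0.105,"y":0.52,"z":0.01,"spin":4},{"x":-0.11,"y":0.55,"z":0.01,"spin":4},{"x":-0.11,"y":0.562,"z":0.01,"spin":4}]'
python3 -m creep '[{"x":0,"y":0,"z":-0.05,"spin":0},{"x":0,"y":0,"z":-0.09,"spin":0},{"x":0,"y":0,"z":-0.12,"spin":0},{"x":0,"y":0,"z":-0.12,"spin":0},{"x":0,"y":0,"z":-0.12,"spin":0}]'
python3 look.py pics/w3.png; python3 - <<'E'
from h import *
c=cam('wrist'); p=r.read_state()['ee_pos']; print(proj(c,[p[0],p[1],.075]))
E
```

```text
time: 7.02
ee_pos: [0.4395, 0.2833, 0.3002]
eef_rot: [0.651, 0.759, -0.001, -0.0]
ft_force: [0.3, -0.7, 0.1]
width: 0.0572
time: 7.65
ee_pos: [0.4415, 0.2815, 0.1828]
eef_rot: [0.652, 0.758, 0.001, 0.0]
ft_force: [-0.4, 0.6, -0.8]
width: 0.0574
7.7 [0.44164609 0.2818245  0.1830693 ] [-0.07213504  0.23748549  0.34029685]
tcp px at z .051 [321.53447532 194.47686157]
blob (266, 239, 111, 50) (0.5171228051185608, 0.2928430736064911) 0.049405187368392944
blob (523, 71, 64, 57) (0.33858776092529297, 0.4446994960308075) 0.02430475689470768
cam [0.35857183 0.2689321  0.32022626]
[321.31897774 203.44618059]
```

View pics/w3.png

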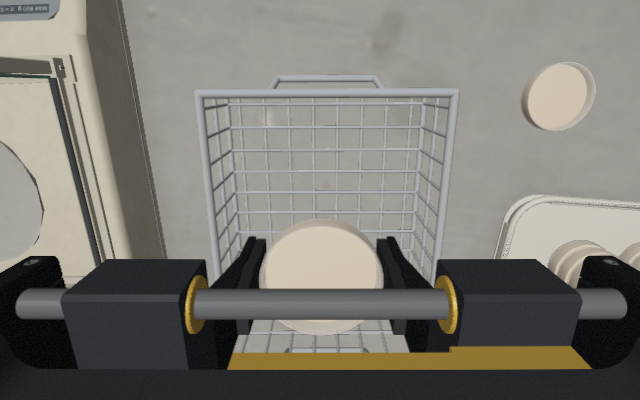

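The basket is framed well: its walls at u≈208 and 447 at the TCP row give a centre of 327, against the TCP at 321. So I shift 4 mm towards +y and lower.

```bash
python3 -m creep '[{"x":0,"y":0.004,"z":-0.04,"spin":0},{"x":0,"y":0.004,"z":-0.08,"spin":0},{"x":0,"y":0.004,"z":-0.11,"spin":0},{"x":0,"y":0.004,"z":-0.13,"spin":0},{"x":0,"y":0.004,"z":-0.13,"spin":0},{"x":0,"y":0.004,"z":-0.13,"spin":0}]'
python3 -m creep '[{"x":0,"y":0,"z":0,"spin":0},{"x":0,"y":0,"z":0,"spin":0},{"x":0,"y":0,"z":0,"spin":0},{"x":0,"y":0,"z":0,"spin":0}]' 0.075
python3 -m creep '[{"x":0,"y":0,"z":0.02,"spin":0},{"x":0,"y":0,"z":0.06,"spin":0},{"x":0,"y":0,"z":0.12,"spin":0},{"x":0,"y":0,"z":0.18,"spin":0},{"x":0,"y":0,"z":0.24,"spin":0},{"x":0,"y":0,"z":0.25,"spin":0},{"x":0,"y":0,"z":0.25,"spin":0}]'
python3 look.py pics/w4.png
```

```text
time: 8.5
ee_pos: [0.4416, 0.2864, 0.053]
eef_rot: [0.652, 0.758, 0.001, 0.0]
ft_force: [-0.1, -0.2, -1.1]
width: 0.0574
time: 9.0
ee_pos: [0.4408, 0.2859, 0.0517]
eef_rot: [0.652, 0.758, 0.0, -0.0]
ft_force: [0.0, -0.9, -0.4]
width: 0.0749
time: 9.88
ee_pos: [0.4408, 0.286, 0.3015]
eef_rot: [0.652, 0.758, 0.0, -0.0]
ft_force: [-0.1, 0.3, -0.6]
width: 0.0749
9.925 [0.44041953 0.28569664 0.30031568] [ 0.6211276  -0.29869397  0.00473564]
tcp px at z .051 [320.99501313 163.45400482]
blob (512, 218, 41, 38) (0.49220627546310425, 0.5571398735046387) 0.026658587157726288
blob (301, 144, 42, 37) (0.43707090616226196, 0.2854975461959839) 0.024296807125210762
blob (468, 73, 43, 44) (0.3380488455295563, 0.45462051033973694) 0.02439046837389469
cam [0.35796077 0.27328478 0.43904141]
```

View pics/w4.png

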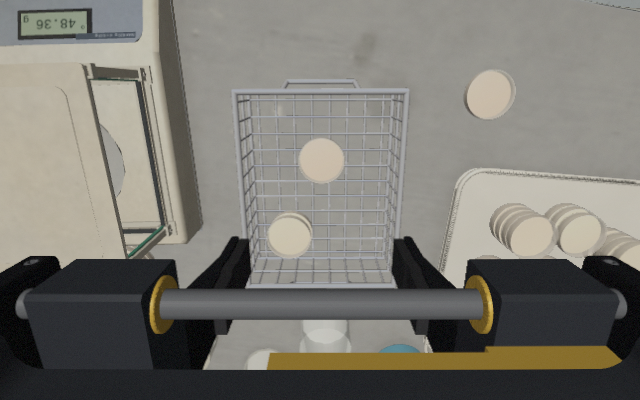

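The dish lies flat in the basket at (321,160), clear of the discarded pair at (290,233), and the basket has not moved. Next I go to the handle, turning by -94°.

```bash
python3 -m creep '[{"x":0.003,"y":-0.03,"z":0,"spin":-5},{"x":0.006,"y":-0.08,"z":0,"spin":-13},{"x":0.01,"y":-0.13,"z":0,"spin":-21},{"x":0.014,"y":-0.18,"z":0,"spin":-29},{"x":0.018,"y":-0.23,"z":0,"spin":-38},{"x":0.022,"y":-0.28,"z":0,"spin":-47},{"x":0.026,"y":-0.33,"z":0,"spin":-56},{"x":0.03,"y":-0.38,"z":0,"spin":-65},{"x":0.034,"y":-0.43,"z":0,"spin":-74},{"x":0.038,"y":-0.48,"z":0,"spin":-83},{"x":0.042,"y":-0.53,"z":0,"spin":-90},{"x":0.043,"y":-0.571,"z":0,"spin":-94.3}]'
python3 -m creep '[{"x":0,"y":0,"z":-0.03,"spin":0},{"x":0,"y":0,"z":-0.06,"spin":0},{"x":0,"y":0,"z":-0.08,"spin":0},{"x":0,"y":0,"z":-0.08,"spin":0},{"x":0,"y":0,"z":-0.08,"spin":0}]'
python3 look.py pics/w5.png; python3 -c "
from h import *
print(r.read_state()['joint_positions'])"
```

```text
time: 11.42
ee_pos: [0.483, -0.2867, 0.2996]
eef_rot: [0.999, 0.036, -0.001, -0.0]
ft_force: [0.6, 0.6, -0.7]
width: 0.0752
time: 12.05
ee_pos: [0.4836, -0.2852, 0.2216]
eef_rot: [0.999, 0.038, -0.0, 0.0]
ft_force: [0.5, 0.5, 0.3]
width: 0.0749
12.1 [ 0.48390441 -0.28529934  0.22200485] [-0.43757622 -0.16156817  0.65566078]
tcp px at z .051 [321.10872424 181.85324879]
cam [ 0.47777306 -0.20127688  0.35915192]
[-0.25544457  0.26060911  0.83631562  1.70510846 -0.20183977  1.26505075
  0.70029003]
```

View pics/w5.png

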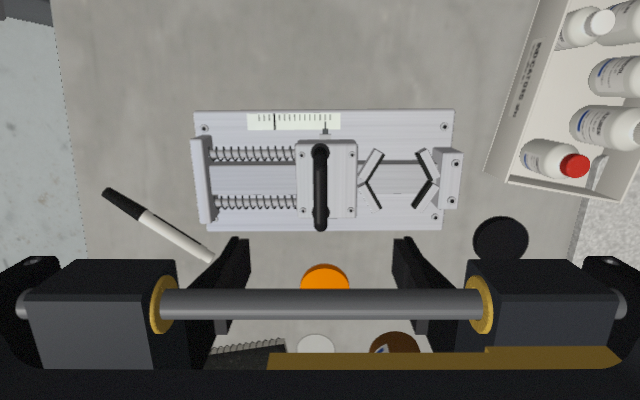

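The handle bar centre is at (320,187), the pointer tip at (326,131) and the long line at (275,121).

```bash
python3 - <<'E'
from h import *
w=cam('wrist'); s=r.read_state(); print(s['ee_pos'])
print(onz(w,320,186,.09),onz(w,320,150,.09),onz(w,320,223,.09),onz(w,326,131,.016),onz(w,275,121,.016),onz(w,256,112,.016),onz(w,340,113,.016))
E
python3 -m creep '[{"x":-0.002,"y":-0.001,"z":-0.04,"spin":0},{"x":-0.002,"y":-0.001,"z":-0.08,"spin":0},{"x":-0.002,"y":-0.001,"z":-0.11,"spin":0},{"x":-0.002,"y":-0.001,"z":-0.126,"spin":0},{"x":-0.002,"y":-0.001,"z":-0.126,"spin":0},{"x":-0.002,"y":-0.001,"z":-0.126,"spin":0}]'
```

```text
[ 0.48397776 -0.28532115  0.22215761]
[ 0.48286093 -0.27846589  0.09      ] [ 0.48065082 -0.24884913  0.09      ] [ 0.48529149 -0.31103885  0.09      ] [ 0.48594348 -0.24247892  0.016     ] [ 0.43502715 -0.23652564  0.016     ] [ 0.41618091 -0.22927095  0.016     ] [ 0.49821933 -0.22405902  0.016     ]
time: 12.9
ee_pos: [0.4825, -0.2866, 0.0969]
eef_rot: [0.999, 0.038, 0.001, 0.0]
ft_force: [-0.2, -0.3, 0.5]
width: 0.0749
```

```bash
python3 -m creep '[{"x":0,"y":0.003,"z":-0.003,"spin":0},{"x":0,"y":0.003,"z":-0.003,"spin":0},{"x":0,"y":0.003,"z":-0.003,"spin":0},{"x":0,"y":0.003,"z":-0.003,"spin":0},{"x":0,"y":0.003,"z":-0.003,"spin":0},{"x":0,"y":0.003,"z":-0.003,"spin":0},{"x":0,"y":0.003,"z":-0.003,"spin":0},{"x":0,"y":0.003,"z":-0.003,"spin":0}]' 0 40
```

```text
time: 13.9
ee_pos: [0.4821, -0.2831, 0.0925]
eef_rot: [0.999, 0.038, 0.0, 0.0]
ft_force: [2.4, 0.2, -2.0]
width: 0.0102
```

```bash
python3 -m creep '[{"x":-0.005,"y":-0.0004,"z":0,"spin":0},{"x":-0.012,"y":-0.0009,"z":0,"spin":0},{"x":-0.02,"y":-0.0015,"z":0,"spin":0},{"x":-0.028,"y":-0.0021,"z":0,"spin":0},{"x":-0.036,"y":-0.0027,"z":0,"spin":0},{"x":-0.042,"y":-0.0031,"z":0,"spin":0},{"x":-0.046,"y":-0.0034,"z":0,"spin":0},{"x":-0.046,"y":-0.0034,"z":0,"spin":0},{"x":-0.046,"y":-0.0034,"z":0,"spin":0},{"x":-0.046,"y":-0.0034,"z":0,"spin":0}]'
python3 - <<'E'
from h import *
a=cam('wrist')['pixels']; b=cam('top')['pixels']; s=cam('side')['pixels']
cv2.imwrite('pics/p1.png',np.vstack([cv2.resize(a[0:200,100:500],(800,400)),np.hstack([cv2.resize(b[195:245,350:400],(200,200),interpolation=2),cv2.resize(s[225:325,240:400],(600,200),interpolation=2)])]))
E
```

```text
time: 15.15
ee_pos: [0.437, -0.2868, 0.0926]
eef_rot: [0.999, 0.038, 0.002, 0.001]
ft_force: [10.5, -3.1, -13.0]
width: 0.0104
```

View pics/p1.png

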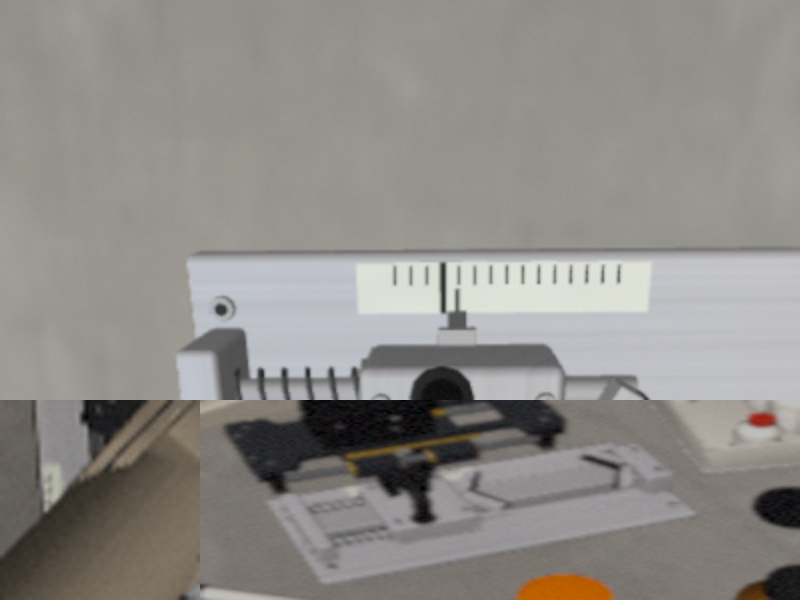

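The pointer is at crop u=457 and the long line at 443. Ticks are 16 px per 5 mm, so 4.4 mm remain.

```bash
python3 -m creep '[{"x":-0.002,"y":-0.0002,"z":0,"spin":0},{"x":-0.0045,"y":-0.0003,"z":0,"spin":0},{"x":-0.0045,"y":-0.0003,"z":0,"spin":0},{"x":-0.0045,"y":-0.0003,"z":0,"spin":0},{"x":-0.0045,"y":-0.0003,"z":0,"spin":0},{"x":-0.0045,"y":-0.0003,"z":0,"spin":0}]'
python3 - <<'E'
from h import *
a=cam('wrist')['pixels']
cv2.imwrite('pics/p2.png',cv2.resize(a[110:200,220:440],None,fx=3.5,fy=3.5,interpolation=2))
E
```

```text
time: 16.05
ee_pos: [0.4327, -0.2871, 0.0926]
eef_rot: [0.999, 0.038, 0.002, 0.001]
ft_force: [12.3, -5.1, -13.8]
width: 0.0106
```

View pics/p2.png

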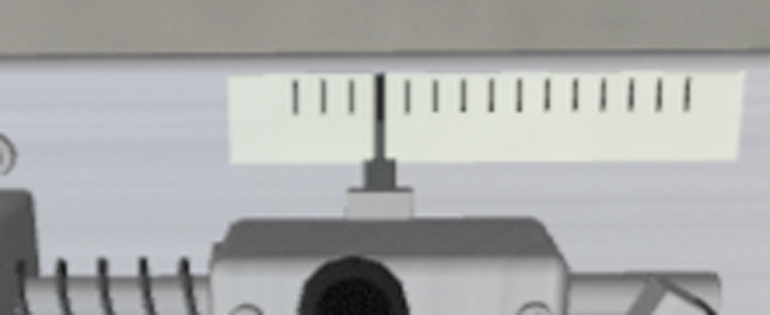

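The pointer (379,150) lies on the long line (380,95), and the 12.3 N pull matches the spring. I hold for a second to see that nothing creeps.

```bash
python3 -m creep '[{"x":0,"y":0,"z":0,"spin":0},{"x":0,"y":0,"z":0,"spin":0},{"x":0,"y":0,"z":0,"spin":0},{"x":0,"y":0,"z":0,"spin":0},{"x":0,"y":0,"z":0,"spin":0},{"x":0,"y":0,"z":0,"spin":0},{"x":0,"y":0,"z":0,"spin":0},{"x":0,"y":0,"z":0,"spin":0}]'
python3 - <<'E'
from h import *
a=cam('wrist')['pixels']; b=cam('top')['pixels']
p=cv2.imread('pics/p2.png'); q=cv2.resize(a[110:200,220:440],None,fx=3.5,fy=3.5,interpolation=2)
print('shift',cv2.phaseCorrelate(p[170:260,220:540,1].astype(float),q[170:260,220:540,1].astype(float)), cv2.phaseCorrelate(p[70:120,230:740,1].astype(float),q[70:120,230:740,1].astype(float)))
o=cv2.imread('pics/top0.png'); d=cv2.absdiff(o,b).max(2)
for n,(y,x) in dict(basket=(slice(172,252),slice(175,244)),plates=(slice(150,182),slice(272,302)),bottle=(slice(170,198),slice(436,462)),beaker=(slice(203,223),slice(438,460))).items(): print(n,(d[y,x]>40).sum(), d[y,x].size)
h=cv2.cvtColor(b[172:252,175:244],cv2.COLOR_BGR2HSV); m=cv2.inRange(h,(8,35,110),(28,160,255)); print([x.tolist() for x in cv2.connectedComponentsWithStats(m)[2] if x[4]>40])
E
```

```text
time: 17.1
ee_pos: [0.4327, -0.2871, 0.0926]
eef_rot: [0.999, 0.038, 0.002, 0.001]
ft_force: [12.6, -4.5, -13.6]
width: 0.0107
shift ((0.008491579736897847, 0.07931254938448973), 0.8025248116722432) ((0.01127220338273105, 0.02299160337111772), 0.9653225514439382)
basket 167 5520
plates 0 960
bottle 0 728
beaker 0 440
[[0, 0, 69, 80, 5063], [37, 12, 17, 18, 229], [28, 42, 17, 17, 226]]
```

Nothing has crept. The basket holds the pair and the new dish, and the bystanders are unchanged.

```bash
python3 -c "
from bench import r
r.close_job()"
```

```text
the job is handed in; nothing more can be done
```

I put the contaminated dish in the discard basket. I then pulled the sliding jaw out by its bridge handle to the long line and handed in the job at about 17 s, still gripping the handle.

- **Pointer:** it sat on the long line in the last close-up, to well under 1 mm. A further one-second hold showed no creep. The pull was about 12.5 N along the clamp, matching the spring's 12 N.
- **Dish:** it lies flat in the basket, clear of the discarded pair. The basket did not visibly move.
- **Bystanders:** the plates, bottle and beaker areas are unchanged from the first picture.
- **Two readings that were slightly off:**
  - The finger opening read 10.2 to 10.7 mm on a 12 mm bar.
  - There was a steady side load of about 14 N downwards and 5 N sideways on the tool. It stayed steady, so I left it.

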